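# Isolate the bench supply and hold the switch cover over its box

## Task

Switch the bench isolator off: throw its red-balled lever all the way over to the white-dot side. Then pick up the aluminium cover plate by its button housing and hold it level over the open green switch box, about 15 mm (a finger's breadth) above the rim and not resting on it, turned so that each of its three holes is centred over its threaded hole and I can start the screws. Finish while still holding it there, motionless, and leave the other things on the bench where they are.

Things in the scene. Friction and masses are not known exactly. Their poses are not given: they have to be found in the camera images.
- isolator (a joint): angle of the isolator's lever, rad: 1.2 = fully on, 0 = fully off (end stops). It is stiff enough to stay wherever it is left; about 2 N at the ball moves it.
- isolator_pivot (a point): the lever's hinge point, 30 mm above the bench, on top of a yellow block 110 x 66 x 30 mm (its x, y, z) fixed to the bench. The lever swings in this frame's x-z plane, about its y axis: on, it leans 0.6 rad from the vertical to +x (over a green dot); off, 0.6 rad to -x (over a white dot). The off side is roughly the robot's side.
- isolator_tip (a point): centre of the red ball, 28 mm across, at the end of the lever's steel rod (12 mm thick), 80 mm from the hinge: 96 mm above the bench at either end of its swing, 110 mm in the middle.
- box: open green switch box fixed to the bench, 124 x 90 x 60 mm (its x, y, z), origin at the centre of its underside, walls 4 mm. Three round metal posts inside, flush with its rim, carry brass threaded holes (6 mm, black): two at its +x end, one at its -x end.
- box_hole0 (a point): mouth of the box's threaded hole 0, at rim height, 60 mm above the bench; in the box's frame at x, y = 48, 31 mm.
- box_hole1 (a point): mouth of the box's threaded hole 1, at rim height, 60 mm above the bench; in the box's frame at x, y = 48, -31 mm.
- box_hole2 (a point): mouth of the box's threaded hole 2, at rim height, 60 mm above the bench; in the box's frame at x, y = -48, 0 mm.
- plate: the loose cover plate (0.25 to 0.5 kg), lying right side up on the bench: aluminium, 124 x 90 x 5 mm (its x, y, z), origin at the centre of its underside, with three 12 mm screw holes (two at its +x end, one at its -x end) and, standing in the middle of its top, a grey button housing, 56 mm along x, 30 mm along y, 38 mm tall, with a green button toward the +x end and a red one toward the -x end of its top. The plate is carried by this housing, pinched across its 30 mm.
- plate_grip (a point): the point to grasp: inside the plate's button housing, on its centre line, 27 mm above the plate's underside, 22 mm above the plate's top face, 16 mm below the housing's top (the buttons stand 3 mm higher). Axes as the plate's.
- plate_hole0 (a point): centre of the plate's screw hole 0, at the plate's underside; in the plate's frame at x, y = 48, 31 mm. It belongs over threaded hole 0 of the box.
- plate_hole1 (a point): centre of the plate's screw hole 1, at the plate's underside; in the plate's frame at x, y = 48, -31 mm. It belongs over threaded hole 1 of the box.
- plate_hole2 (a point): centre of the plate's screw hole 2, at the plate's underside; in the plate's frame at x, y = -48, 0 mm. It belongs over threaded hole 2 of the box.
- bowl: bystander: pale wooden bowl, 156 mm across, 62 mm high, with two handles (264 mm over them), origin under its centre.
- mallet: bystander: wooden mallet lying on its side, 280 mm long, head 80 mm thick, head toward its +x.
- gouge: bystander: carving gouge with dark handle, 235 mm long, 24 mm thick, lying along its x.
- screwdriver: bystander: screwdriver lying along its x.
- screw_dish: bystander: small steel dish with three brass screws, 70 mm across, 18 mm high.
- cork_block: bystander: cork sanding block, 55 x 100 x 35 mm.
There are look-alikes about, which are no part of the job. There is more than one size of the part that bears isolator; the job needs the larger. What is shaped like the plate but pink is not meant.

How it is judged:
By the outcome, as a careful person would: the job done as asked, in the order asked, and still so for the second after the job is handed in, while the arm keeps its last pose, push and grip.
It also fails if it takes over 61 s, if anything falls off the work surface, if the arm or the gripper's body presses on something with over 40 N, if the wrist force passes 120 N, or if a joint passes its speed limit or range.

## Robot

A 6-joint arm with a two-finger parallel gripper is mounted at the origin on the work surface. World frame = base frame: x ahead of the robot, y to its left, z up, the work surface at z = 0. Lengths are in m, angles in rad, forces in N, time in s.
With the tool pointing down it reaches from about 0.325 to 0.85 m from the base axis. Payload 15.5 kg.
Tool frame: the origin (TCP) lies between the finger pads; the fingertips stand tip_reach ahead of it and the grasp point (between the pads) lies 11 mm behind it (tip_reach is the distance from the TCP to the fingertips, in m); z points along the fingers, y is the line along which they close (so a half turn about z gives the same grasp; the last joint's range is limited). The gripper opens to 91 mm and grips with 3 to 60 N. Pads are 32 mm wide; open, the fingers measure 118 mm over their backs; the gripper's body (76 mm by 178 mm) begins 60 mm behind the grasp point.
Start: joints at [-1.355, 0.494, 1.345, -0, 1.302, -0.096], TCP at [0.192, -0.595, 0.199] pointing down, gripper open.
Joint ranges: [-2.91, 2.91], [-0.82, 2.16], [0.22, 2.67], [-1.22, 4.37], [0.12, 2.79], [-3.08, 3.08]. Speed limits (rad/s): [1.89, 1.89, 2.57, 3.01, 3.01, 3.01].

## Interface

Orientations are given as a unit quaternion [x, y, z, w].
In Python, from rig import * gives the robot as it stands.
- The arm moves only by the tool servo_tool, never from a script. Its argument "commands" is one flat list of numbers, 5 for each row, row after row: the shift along the tool's x, y, z in m, then the turn about the tool's z in degrees, then the closure, from 0 (fully open) to 1 (shut). In form: [tx, ty, tz, twist, claw, tx, ty, tz, twist, claw, ...]. A call has 1 to 8 rows; each row is the pose to reach, as a shift and turn from the pose commanded when the call began, along the tool's axes at that moment; what a row does not reach only later rows make up. A row lasts 1/10 s, in which the tool goes at most 50 mm and 8.59 degrees, less where a joint would pass 70% of its speed; a pose out of reach is approached as far as the arm can. A call with a gripper value outside its range is refused whole. The fingers move at their own pace and stop on an object; "grip_force" is the grip in N (left out, the last holds). Time passes only in rows, so rows that repeat a pose let the fingers close. It gives the time, the measured TCP pose, the force, the opening and the grip force at its end, in the units of the state.
- sense(): the state, without advancing time (a new reading comes with each control period).
- grab_frame(name): name is "side" or "top" or "wrist"; returns (picture, depth): 384x512x3 uint8, red, green, blue; 384x512 float32, m along the optical axis (not along the pixel's ray), 0 where there is no reading.
- get_calibration(name): a dict with "fov_y" (degrees; the focal length in pixels is half the picture's height over the tangent of half this angle, whatever the lens; pixels are square), "cx", "cy" (the principal point, pixels), "cam_to_world" (4x4, takes a point from camera to world coordinates). Camera axes: x right, y down, z forward; pixel columns grow to the right and rows downward; lengths in m; the calibration is good to about 2 mm. A picture is of the moment at which its call begins: read the wrist's pose just before it. get_calibration takes no time and is no camera call; for the wrist camera it gives the pose at the moment of the call.
- finish_job(): hands the job in; it is judged then, once.
The state is a dict: "t": time; "qpos": joint angles; "dq": joint speeds; "joint_efforts": joint torques, N m; "tcp_pos": TCP position; "tcp_rot": TCP orientation; "force": force on the tool from outside, world axes, zero at the start; "wrist_torque": the same for the moment, N m; "gripper_width": opening from 0.0 (shut) to 1.0 (fully open); "finger_force": force on a finger pad.
Only numpy, scipy, OpenCV 4.12 (cv2) and the standard library are available. Lean on these libraries where they do the work, as an engineer would, in place of code of your own. Each camera call takes 0.05 s, during which the arm holds its last target. There are 200 camera calls.

## Working session

There is one attempt and no reset: what is moved stays moved. The work goes in short steps, Python scripts to look and compute and a tool call to move; the robot and the scene stay as the last step left them, time stands still between calls to the robot, and variables do not carry over. Pictures are saved under pics/ and viewed, at most 10 in all, crops included, and the job is handed in when it is done.

Besides the shell and the picture viewer there is one more tool, called after "Request:" by a JSON object that holds its "name" and its "arguments". servo_tool: Moves the arm, as the interface text tells. Its arguments: {"type":"object","properties":{"commands":{"type":"array","items":{"type":"number"}},"grip_force":{"type":"number"}},"required":["commands"]}

```bash
mkdir -p pics; ls; cat > h.py <<'E'
from rig import *
import numpy as np, cv2
def save(name,fn):
    c=get_calibration(name); p,d=grab_frame(name)
    cv2.imwrite(f'pics/{fn}.png',p[:,:,::-1]); np.savez(f'pics/{fn}.npz',p=p,d=d,T=c['cam_to_world'],f=192/np.tan(np.radians(c['fov_y'])/2),cx=c['cx'],cy=c['cy'])
def pt(fn,u,v,z=None):
    n=np.load(f'pics/{fn}.npz'); r=np.array([(u-n['cx'])/n['f'],(v-n['cy'])/n['f'],1]); T=n['T']
    if z is None:
        k=n['d'][int(v)-1:int(v)+2,int(u)-1:int(u)+2]; s=np.median(k[k>0])
    else: s=(z-T[2,3])/(T[:3,:3]@r)[2]
    return T[:3,:3]@(r*s)+T[:3,3]
E
python3 - <<'E'
from h import *
for n in('top','side','wrist'): save(n,n+'0'); print(n,{k:(np.round(v,3).tolist()) for k,v in get_calibration(n).items()})
a=cv2.imread('pics/top0.png');b=cv2.imread('pics/side0.png')
cv2.imwrite('pics/t0.png',cv2.resize(a,(800,600),interpolation=3)); s=sense(); print(s)
E
```

```text
pics
top {'fov_y': 53.69, 'cx': 246.875, 'cy': 197.024, 'cam_to_world': [[-0.03, -0.998, 0.055, 0.46], [-1.0, 0.03, -0.002, 0.007], [0.001, -0.055, -0.999, 1.458], [0.0, 0.0, 0.0, 1.0]]}
side {'fov_y': 51.144, 'cx': 258.251, 'cy': 189.219, 'cam_to_world': [[-0.952, -0.194, 0.239, 0.245], [-0.307, 0.619, -0.722, 0.979], [-0.008, -0.761, -0.649, 0.975], [0.0, 0.0, 0.0, 1.0]]}
wrist {'fov_y': 61.523, 'cx': 254.304, 'cy': 189.0, 'cam_to_world': [[0.306, -0.912, -0.274, 0.27], [-0.952, -0.294, -0.088, -0.569], [-0.001, 0.288, -0.958, 0.385], [0.0, 0.0, 0.0, 1.0]]}
{'t': 0.15, 'qpos': array([-1.35452905e+00,  4.94056678e-01,  1.34597196e+00, -2.99182418e-05,
        1.30248540e+00, -9.54481052e-02]), 'dq': array([-1.24644190e-03, -1.84398744e-03, -2.32662462e-03,  1.01363437e-04,
        8.02079181e-05, -2.79751523e-03]), 'joint_efforts': array([-1.35405859e-03, -8.79199934e+01, -3.82053423e+01,  7.04873214e-02,
        5.01954078e-02, -7.92908736e-05]), 'tcp_pos': array([ 0.19164263, -0.5945837 ,  0.19887086]), 'tcp_rot': array([ 9.87878035e-01,  1.55231360e-01, -4.22088551e-05, -4.58977925e-04]), 'force': array([-0.30843341,  0.61993967, -0.34450326]), 'wrist_torque': array([ 0.00269124, -0.02046194,  0.03030769]), 'finger_force': 0.0, 'gripper_width': 0.9993786579798148}
```

View pics/t0.png

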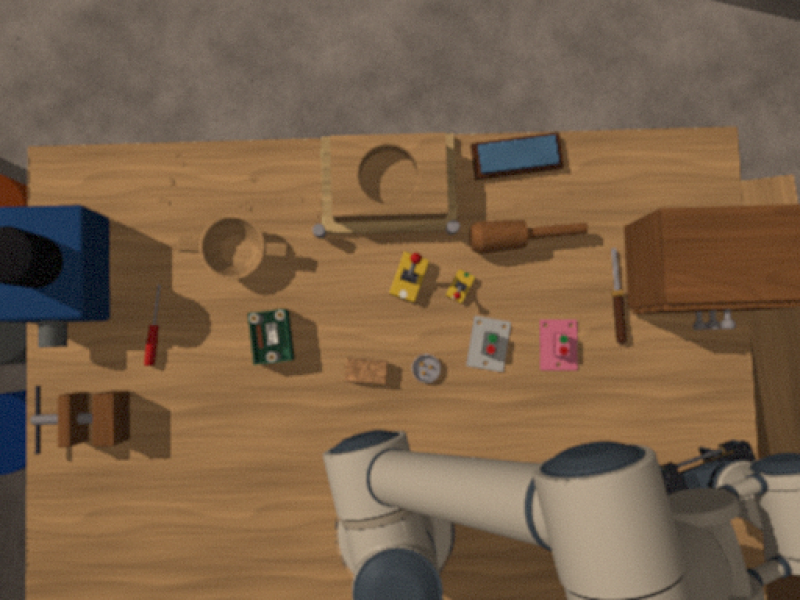

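View pics/side0.png

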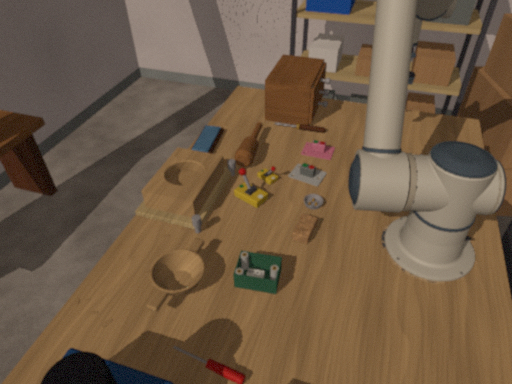

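Top view (800×600 scale): yellow isolators at (410,278), the larger, and (460,288), the smaller. Plates: grey (490,345), which is aluminium and the one meant, and pink (558,345), the look-alike. The green box is at (271,337). I'll confirm these in one enlarged montage.

```bash
python3 - <<'E'
from h import *
a=cv2.imread('pics/top0.png')
c=lambda x,y,w,h,s:cv2.resize(a[y:y+h,x:x+w],(w*s,h*s),interpolation=cv2.INTER_CUBIC)
M=np.zeros((600,800,3),np.uint8)
M[:300,:400]=c(245,155,80,60,5)[:300,:400]      # isolators
M[:300,400:]=c(290,195,80,60,5)                 # plates
M[300:,:300]=c(150,190,50,50,6)                 # box
b=cv2.imread('pics/side0.png')
M[300:,300:800]=cv2.resize(b[140:215,225:350],(500,300),interpolation=cv2.INTER_CUBIC)
cv2.imwrite('pics/m0.png',M)
for n,u,v in[('iso',410,278),('ball',416,258),('small',460,288),('plate',490,345),('pink',558,345),('box',271,337)]:
    print(n,pt('top0',u*.64,v*.64).round(3))
E
```

```text
iso [ 0.607 -0.056  0.046]
ball [ 0.645 -0.068  0.116]
small [ 0.581 -0.177  0.031]
plate [ 0.442 -0.242  0.044]
pink [ 0.437 -0.403  0.045]
box [0.477 0.283 0.026]
```

View pics/m0.png

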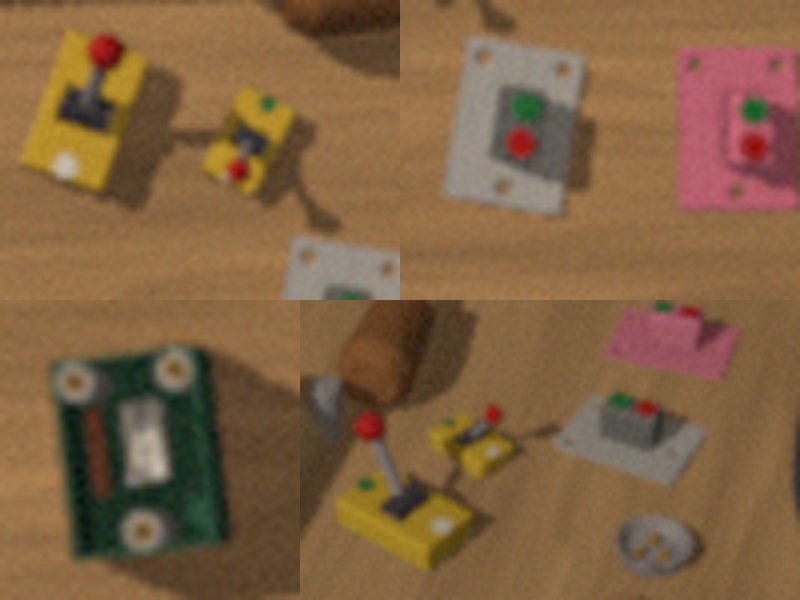

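```bash
cat >> h.py <<'E'
def fit(P):  # P: 3 world pts of hole0,1,2 -> centre, yaw
    Q=np.array([[48,31],[48,-31],[-48,0]])/1e3; P=np.array(P)[:,:2]
    A=(Q-Q.mean(0)).T@(P-P.mean(0)); th=np.arctan2(A[0,1]-A[1,0],A[0,0]+A[1,1])
    R=np.array([[np.cos(th),-np.sin(th)],[np.sin(th),np.cos(th)]]); c=P.mean(0)-R@Q.mean(0)
    return c.round(4),np.degrees(th).round(2),np.linalg.norm(P-c-Q@R.T,axis=1).round(4)
E
python3 - <<'E'
from h import *
f=lambda ox,oy,s,x,y:(ox+(x+.5)/s-.5,oy+(y+.5)/s-.5)
print('plate',fit([pt('top0',*f(290,195,5,x-400,y),.005) for x,y in[(483,56),(563,69),(504,187)]]))
print('box',fit([pt('top0',*f(150,190,6,x,y-300),.06) for x,y in[(76,382),(175,369),(144,531)]]))
print('ball',pt('top0',*f(245,155,5,106,51),.096))
c=np.array([pt('top0',*f(245,155,5,x,y),.03) for x,y in[(70,32),(148,57),(102,190),(22,162)]]);print(c.round(3),c.mean(0))
d=(c[0]+c[1]-c[2]-c[3])/2; e=(c[0]+c[3]-c[1]-c[2])/2;print(np.linalg.norm(d),np.linalg.norm(e),np.degrees(np.arctan2(d[1],d[0])))
# side triangulation of ball
u,v=225+(370-300+.5)/4-.5,140+(426-300+.5)/4-.5; print(pt('side0',u,v,.096),pt('side0',u,v))
print([pt('side0',*( (225+(x-300+.5)/4-.5),140+(y-300+.5)/4-.5),z) for x,y,z in[(442,524,.03),(366,483,.03)]],[pt('top0',*f(245,155,5,65,165),.03)])
s=sense()
from scipy.spatial.transform import Rotation as R
print(R.from_quat(s['tcp_rot']).as_matrix().round(3))
E
```

```text
plate (array([ 0.4463, -0.2436]), np.float64(-10.94), array([0.0001, 0.0001, 0.0002]))
box (array([0.4785, 0.2812]), np.float64(5.7), array([0.0004, 0.0004, 0.0001]))
ball [ 0.64932635 -0.06779727  0.096     ]
[[ 0.674 -0.045  0.03 ]
 [ 0.653 -0.103  0.03 ]
 [ 0.553 -0.065  0.03 ]
 [ 0.576 -0.005  0.03 ]] [ 0.61399798 -0.05448162  0.03      ]
0.1060729239448519 0.06298583127284259 -21.416127618937914
[ 0.65342955 -0.07713655  0.096     ] [ 0.64589875 -0.05768806  0.11219028]
[array([ 0.57507101, -0.04169036,  0.03      ]), array([ 0.6589753 , -0.07507888,  0.03      ])] [array([ 0.57287163, -0.0376532 ,  0.03      ])]
[[ 0.952  0.307 -0.   ]
 [ 0.307 -0.952  0.001]
 [ 0.    -0.001 -1.   ]]
```

```bash
cat >> h.py <<'E'
from scipy.spatial.transform import Rotation as R
def go(p,yaw=None):  # shift for TCP target p (world), tool-x yaw in deg
    s=sense(); M=R.from_quat(s['tcp_rot']).as_matrix(); y0=np.degrees(np.arctan2(M[1,0],M[0,0]))
    print('shift',(M.T@(np.array(p)-s['tcp_pos'])).round(4),'twist',None if yaw is None else round((y0-yaw+180)%360-180,2),'yaw now',round(y0,2),'tcp',s['tcp_pos'].round(4),'F',s['force'].round(1),'t',round(s['t'],2),'q',s['qpos'].round(2),'w',round(s['gripper_width'],3),'tilt',M[:2,2].round(4))
E
python3 - <<'E'
import rig; print([n for n in dir(rig) if not n.startswith('__')], getattr(rig,'tip_reach',None))
from h import *
for q in[(390,150),(390,223),(320,230),(453,227),(335,215),(450,180),(500,236)]: print(q,pt('top0',q[0]*.64,q[1]*.64).round(3))
go((.70,-.09,.23),-21.5)
E
```

```text
['PlanningError', 'finish_job', 'get_calibration', 'grab_frame', 'sense', 'tip_reach'] 0.008
(390, 150) [ 0.916 -0.018  0.059]
(390, 223) [ 0.746 -0.013  0.021]
(320, 230) [0.726 0.154 0.065]
(453, 227) [ 0.724 -0.161  0.064]
(335, 215) [0.754 0.115 0.096]
(450, 180) [ 0.849 -0.164  0.019]
(500, 236) [ 0.697 -0.269  0.077]
shift [ 0.6386 -0.3244 -0.0308] twist 39.36 yaw now 17.86 tcp [ 0.1916 -0.5946  0.1989] F [-0.3  0.6 -0.3] t 0.15 q [-1.35  0.49  1.35 -0.    1.3  -0.1 ] w 0.999 tilt [-0.0002  0.0009]
```

Request:
{"name": "servo_tool", "arguments": {"commands": [0.64, -0.324, -0.03, 39.4, 1, 0.64, -0.324, -0.03, 39.4, 1, 0.64, -0.324, -0.03, 39.4, 1, 0.64, -0.324, -0.03, 39.4, 1, 0.64, -0.324, -0.03, 39.4, 1, 0.64, -0.324, -0.03, 39.4, 1, 0.64, -0.324, -0.03, 39.4, 1, 0.64, -0.324, -0.03, 39.4, 1], "grip_force": 20}}

```text
t: 0.95
tcp_pos: [0.4655, -0.3237, 0.2154]
tcp_rot: [0.982, -0.187, -0.0, -0.0]
force: [0.2, -0.8, 0.4]
gripper_width: 0.33
finger_force: 0.0
```

```bash
python3 -c "
from h import *
go((.70,-.09,.23),-21.5)"
```

```text
shift [ 0.1323 -0.3035 -0.0146] twist -0.05 yaw now -21.55 tcp [ 0.4655 -0.3237  0.2154] F [ 0.2 -0.8  0.4] t 0.95 q [-0.71  0.4   1.47 -0.    1.28  1.23] w 0.33 tilt [-0.0002  0.0001]
```

Request:
{"name": "servo_tool", "arguments": {"commands": [0.13, -0.304, -0.015, 0, 1, 0.13, -0.304, -0.015, 0, 1, 0.13, -0.304, -0.015, 0, 1, 0.13, -0.304, -0.015, 0, 1, 0.13, -0.304, -0.015, 0, 1, 0.13, -0.304, -0.015, 0, 1, 0.13, -0.304, -0.015, 0, 1, 0.13, -0.304, -0.015, 0, 1]}}

```text
t: 1.75
tcp_pos: [0.6991, -0.0868, 0.2296]
tcp_rot: [0.983, -0.185, 0.0, -0.0]
force: [-0.6, -0.5, -0.3]
gripper_width: 0.005
finger_force: 0.0
```

```bash
python3 -c "
from h import *
save('wrist','w1');go((.70,-.09,.093),-21.5)"
```

```text
shift [0.0027 0.0006 0.1366] twist 0.11 yaw now -21.39 tcp [ 0.6978 -0.0885  0.2296] F [ 0.9 -0.6 -0.6] t 1.8 q [-0.21  0.59  1.09  0.    1.47  1.73] w 0.004 tilt [-0.0006  0.0002]
```

View pics/w1.png

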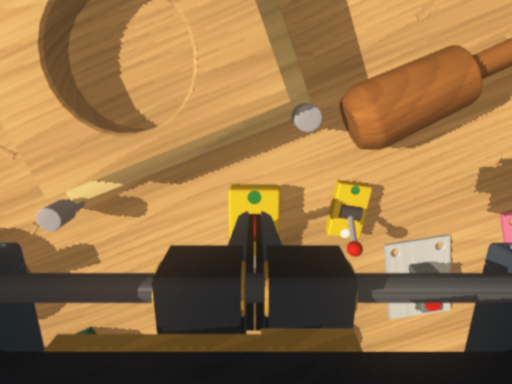

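The wrist view shows the yellow block's green dot at (254,197), the ball hidden behind the closed fingers, and the small isolator at (350,215).

```bash
python3 -c "
from h import *
print(pt('w1',254,197,.03),pt('w1',229,186,.03),pt('w1',279,186,.03))"
```

```text
[ 0.65860822 -0.06930356  0.03      ] [ 0.68333344 -0.0455775   0.03      ] [ 0.66070073 -0.10351663  0.03      ]
```

Request:
{"name": "servo_tool", "arguments": {"commands": [0.01, 0, 0.03, 0, 1, 0.01, 0, 0.07, 0, 1, 0.01, 0, 0.11, 0, 1, 0.01, 0, 0.137, 0, 1, 0.01, 0, 0.137, 0, 1, 0.01, 0, 0.137, 0, 1]}}

```text
t: 2.4
tcp_pos: [0.7061, -0.0947, 0.0941]
tcp_rot: [0.982, -0.187, -0.0, 0.0]
force: [0.4, 0.1, -0.3]
gripper_width: -0.002
finger_force: 0.0
```

```bash
python3 -c "
from h import *
go((.618-.93*.015,-.055+.367*.015,.093),-21.5)"
```

```text
shift [-0.1116 -0.0045  0.0011] twist -0.08 yaw now -21.58 tcp [ 0.7061 -0.0947  0.0941] F [ 0.4  0.1 -0.3] t 2.4 q [-0.22  0.72  1.21 -0.    1.21  1.73] w -0.002 tilt [-0.0002 -0.0001]
```

Request:
{"name": "servo_tool", "arguments": {"commands": [-0.015, -0.004, 0, 0, 1, -0.03, -0.004, 0, 0, 1, -0.045, -0.004, 0, 0, 1, -0.06, -0.004, 0, 0, 1, -0.075, -0.004, 0, 0, 1, -0.085, -0.004, 0, 0, 1, -0.095, -0.004, 0, 0, 1, -0.1, -0.004, 0, 0, 1]}}

```text
t: 3.2
tcp_pos: [0.6202, -0.0551, 0.1012]
tcp_rot: [0.982, -0.187, 0.008, 0.0]
force: [0.9, 0.4, 3.6]
gripper_width: 0.006
finger_force: 2.1
```

Request:
{"name": "servo_tool", "arguments": {"commands": [-0.004, 0, 0, 0, 1, -0.007, 0, 0, 0, 1]}}

```text
t: 3.4
tcp_pos: [0.6095, -0.0514, 0.0959]
tcp_rot: [0.982, -0.187, 0.002, -0.0]
force: [1.5, 0.4, 2.1]
gripper_width: 0.004
finger_force: 1.1
```

Request:
{"name": "servo_tool", "arguments": {"commands": [-0.003, 0, 0, 0, 1, -0.006, 0, 0, 0, 1, -0.006, 0, 0, 0, 1]}}

```text
t: 3.7
tcp_pos: [0.6023, -0.0487, 0.0933]
tcp_rot: [0.982, -0.187, -0.0, -0.0]
force: [1.3, 0.5, 0.7]
gripper_width: 0.004
finger_force: 0.6
```

Request:
{"name": "servo_tool", "arguments": {"commands": [-0.003, 0, 0, 0, 1, -0.006, 0, 0, 0, 1, -0.006, 0, 0, 0, 1]}}

```text
t: 4.0
tcp_pos: [0.5965, -0.0464, 0.0932]
tcp_rot: [0.982, -0.187, -0.0, -0.0]
force: [0.9, -0.7, 0.3]
gripper_width: 0.004
finger_force: 0.2
```

```bash
python3 -c "
from h import *
save('side','s2');save('top','t2')
a=cv2.imread('pics/s2.png');b=cv2.imread('pics/t2.png')
z=lambda a,x,y,w,h,s:cv2.resize(a[y:y+h,x:x+w],(w*s,h*s),interpolation=cv2.INTER_CUBIC)
cv2.imwrite('pics/m2.png',np.hstack([z(a,210,130,80,100,5),z(b,225,140,80,100,5)]))"
```

```text
(no output)
```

View pics/m2.png

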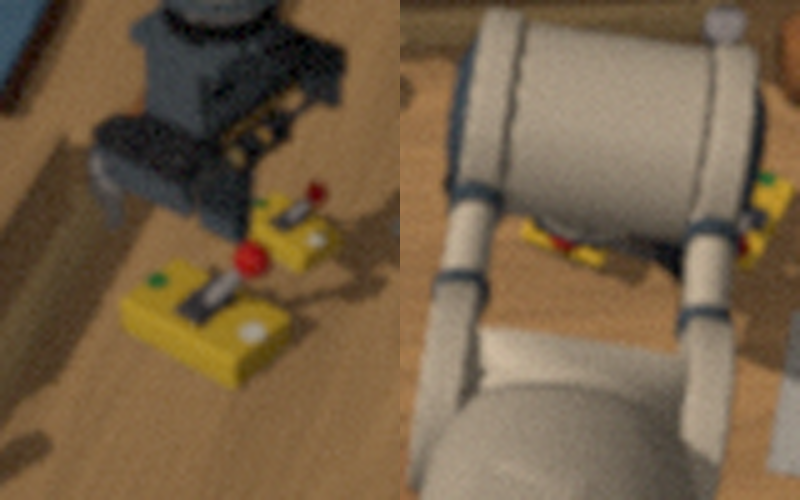

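```bash
python3 -c "
from h import *
p=pt('s2',210+252.5/5-.5,130+260.5/5-.5,.096);print(p, pt('s2',210+252.5/5-.5,130+260.5/5-.5,.103)); d=p[:2]-[.618,-.055];print(d@[.93,-.367])"
```

```text
[ 0.57466828 -0.04006779  0.096     ] [ 0.57203945 -0.03195425  0.103     ]
-0.04577861500136093
```

Request:
{"name": "servo_tool", "arguments": {"commands": [-0.004, 0, 0, 0, 1, -0.008, 0, 0, 0, 1, -0.008, 0, 0, 0, 1]}}

```text
t: 4.4
tcp_pos: [0.5913, -0.044, 0.0945]
tcp_rot: [0.982, -0.187, 0.002, 0.0]
force: [5.5, -2.4, 8.1]
gripper_width: 0.005
finger_force: 4.5
```

Request:
{"name": "servo_tool", "arguments": {"commands": [-0.003, 0, 0, 0, 1, -0.003, 0, 0, 0, 1]}}

```text
t: 4.6
tcp_pos: [0.5891, -0.0431, 0.0949]
tcp_rot: [0.982, -0.187, 0.003, 0.0]
force: [6.9, -2.8, 11.0]
gripper_width: 0.004
finger_force: 6.0
```

Request:
{"name": "servo_tool", "arguments": {"commands": [0.03, 0, 0, 0, 1, 0.03, 0, -0.05, 0, 1, 0.03, 0, -0.1, 0, 1, 0.03, 0, -0.14, 0, 1, 0.03, 0, -0.14, 0, 1]}}

```text
t: 5.1
tcp_pos: [0.6171, -0.0539, 0.2392]
tcp_rot: [0.982, -0.187, 0.004, -0.0]
force: [0.3, -0.2, 0.4]
gripper_width: 0.005
finger_force: 0.0
```

```bash
python3 -c "
from h import *
save('side','s3');go((.42,-.238,.23),-11)
p,n=np.load('pics/s3.npz')['p'].astype(int),0
m=((p[...,0]>130)&(p[...,1]<50)&(p[...,2]<60)).astype('uint8')
k,l,st,c=cv2.connectedComponentsWithStats(m)
for i in range(1,k):
  if st[i,4]>8: print(c[i],st[i,4],pt('s3',*c[i],.096))
a=np.load('pics/s2.npz')['p'].astype(int); m=((a[...,0]>130)&(a[...,1]<50)&(a[...,2]<60)).astype('uint8')
k,l,st,c=cv2.connectedComponentsWithStats(m)
for i in range(1,k):
  if st[i,4]>8: print(c[i],st[i,4])
"
```

```text
shift [-0.1146  0.2433  0.0054] twist -10.53 yaw now -21.53 tcp [ 0.6159 -0.0537  0.2362] F [ 0.1  0.2 -1.3] t 5.15 q [-0.18  0.45  1.32  0.    1.37  1.76] w 0.006 tilt [ 0.0049 -0.0009]
[259.39130435 181.47826087] 23 [ 0.57687674 -0.040072    0.096     ]
[231.92253521 376.26760563] 142 [0.4293328  0.61650721 0.096     ]
[259.18181818 181.5       ] 22
[231.83211679 376.30656934] 137
```

```bash
python3 -c "
from h import *
go((.38,-.231,.23),-11)"
```

```text
shift [-0.1544  0.2515  0.0052] twist -10.53 yaw now -21.53 tcp [ 0.6159 -0.0537  0.2362] F [ 0.1  0.2 -1.3] t 5.15 q [-0.18  0.45  1.32  0.    1.37  1.76] w 0.006 tilt [ 0.0049 -0.0009]
```

Request:
{"name": "servo_tool", "arguments": {"commands": [-0.154, 0.251, 0.005, -10.6, 0, -0.154, 0.251, 0.005, -10.6, 0, -0.154, 0.251, 0.005, -10.6, 0, -0.154, 0.251, 0.005, -10.6, 0, -0.154, 0.251, 0.005, -10.6, 0, -0.154, 0.251, 0.005, -10.6, 0, -0.154, 0.251, 0.005, -10.6, 0, -0.154, 0.251, 0.005, -10.6, 0]}}

```text
t: 5.95
tcp_pos: [0.3783, -0.2306, 0.2277]
tcp_rot: [0.995, -0.097, -0.001, -0.0]
force: [-0.4, 0.4, -0.3]
gripper_width: 0.677
finger_force: 0.0
```

```bash
python3 -c "
from h import *
go((.38,-.231,.23),-11);save('wrist','w3')
a=cv2.imread('pics/w3.png');cv2.imwrite('pics/w3b.png',cv2.resize(a,(800,600),interpolation=2))"
```

```text
shift [ 0.0018  0.0001 -0.0023] twist -0.08 yaw now -11.08 tcp [ 0.3783 -0.2306  0.2277] F [-0.4  0.4 -0.3] t 5.95 q [-0.68  0.2   1.73  0.    1.21  1.08] w 0.677 tilt [-0.001  0.001]
```

View pics/w3b.png

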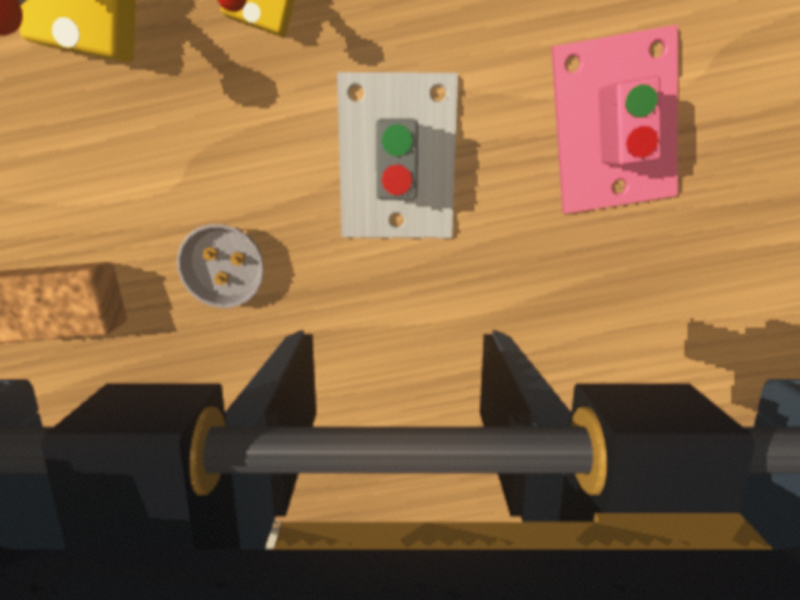

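The wrist view shows the grey plate's holes at (356,92), (438,92) and (396,220), and its housing top centred near (397,159). The pink plate is off to the right.

```bash
python3 -c "
from h import *
k=lambda u,v,z:pt('w3',(u+.5)*.64-.5,(v+.5)*.64-.5,z)
print(fit([k(356,92,.005),k(438,92,.005),k(396,220,.005)]))
c=np.array([k(*q,.043) for q in[(377,119),(417,119),(417,200),(376,199)]]);print(c.mean(0),np.linalg.norm(c[0]-c[1]),np.linalg.norm(c[1]-c[2]),np.degrees(np.arctan2(*(c[0]+c[1]-c[2]-c[3])[1::-1])))
print([pt('w3',(u+.5)*.64-.5,(v+.5)*.64-.5)[2] for u,v in[(397,160),(360,150)]])
g=np.array([.447,-.2435]);go((*g,.1),-11)"
```

```text
(array([ 0.4489, -0.2425]), np.float64(-11.48), array([0.0001, 0.0004, 0.0004]))
[ 0.44852283 -0.24272295  0.043     ] 0.02776519869604309 0.05555271085203706 -11.4924597559956
[np.float64(0.04342037788349051), np.float64(0.0048211249986099824)]
shift [0.0693 0.0002 0.1278] twist 0.01 yaw now -10.99 tcp [ 0.3791 -0.2302  0.2278] F [ 1.3 -1.  -0.3] t 6.0 q [-0.68  0.21  1.73  0.    1.21  1.08] w 0.72 tilt [-0.0007  0.0009]
```

Request:
{"name": "servo_tool", "arguments": {"commands": [0.035, -0.0006, 0.02, 0.4, 0, 0.0707, -0.0012, 0.05, 0.4, 0, 0.0707, -0.0012, 0.09, 0.4, 0, 0.0707, -0.0012, 0.12, 0.4, 0, 0.0707, -0.0012, 0.13, 0.4, 0, 0.0707, -0.0012, 0.13, 0.4, 0]}}

```text
t: 6.6
tcp_pos: [0.4489, -0.2415, 0.0973]
tcp_rot: [0.995, -0.098, -0.001, -0.001]
force: [-0.1, 0.0, 0.4]
gripper_width: 1.002
finger_force: 0.0
```

```bash
python3 -c "
from h import *
go((.4487,-.2425,.016),-11.4)"
```

```text
shift [0.0002 0.0011 0.0813] twist 0.14 yaw now -11.26 tcp [ 0.4489 -0.2415  0.0973] F [-0.1  0.   0.4] t 6.6 q [-0.61  0.47  1.74  0.    0.93  1.16] w 1.002 tilt [-0.0023  0.0017]
```

Request:
{"name": "servo_tool", "arguments": {"commands": [0, 0.001, 0.025, 0.1, 0, 0, 0.001, 0.05, 0.1, 0, 0, 0.001, 0.07, 0.1, 0, 0, 0.001, 0.081, 0.1, 0, 0, 0.001, 0.081, 0.1, 0, 0, 0.001, 0.081, 0.1, 0]}}

```text
t: 7.2
tcp_pos: [0.4495, -0.2441, 0.0185]
tcp_rot: [0.995, -0.1, 0.001, 0.0]
force: [0.1, 0.5, 0.7]
gripper_width: 1.002
finger_force: 0.0
```

```bash
python3 -c "
from h import *
go((.4487,-.2425,.016),-11.4)"
```

```text
shift [-0.0011 -0.0014  0.0025] twist -0.02 yaw now -11.42 tcp [ 0.4495 -0.2441  0.0185] F [0.1 0.5 0.7] t 7.2 q [-0.61  0.6   1.81  0.    0.74  1.16] w 1.002 tilt [ 0.0011 -0.0008]
```

Request:
{"name": "servo_tool", "arguments": {"commands": [-0.0005, -0.001, 0, 0, 0, -0.0005, -0.001, 0, 0, 0.5, -0.0005, -0.001, 0, 0, 1, -0.0005, -0.001, 0, 0, 1, -0.0005, -0.001, 0, 0, 1, -0.0005, -0.001, 0, 0, 1, -0.0005, -0.001, 0, 0, 1, -0.0005, -0.001, 0, 0, 1], "grip_force": 35}}

```text
t: 8.0
tcp_pos: [0.4485, -0.2427, 0.0174]
tcp_rot: [0.995, -0.1, -0.0, -0.0]
force: [-0.5, 0.5, 0.8]
gripper_width: 0.416
finger_force: 0.0
```

Request:
{"name": "servo_tool", "arguments": {"commands": [0, 0, 0, 0, 1, 0, 0, 0, 0, 1, 0, 0, 0, 0, 1]}}

```text
t: 8.3
tcp_pos: [0.4485, -0.2427, 0.0173]
tcp_rot: [0.995, -0.1, -0.0, 0.0]
force: [-1.1, -1.4, -1.0]
gripper_width: 0.326
finger_force: 35.0
```

```bash
python3 -c "
from h import *
go((.4487,-.2425,.016),-11.4)"
```

```text
shift [ 0.0001 -0.0002  0.0013] twist -0.04 yaw now -11.44 tcp [ 0.4485 -0.2427  0.0173] F [-1.1 -1.4 -1. ] t 8.3 q [-0.61  0.6   1.81 -0.    0.73  1.16] w 0.326 tilt [-0. -0.]
```

Request:
{"name": "servo_tool", "arguments": {"commands": [0, 0, -0.02, 0, 1, 0, 0, -0.05, 0, 1, 0, 0, -0.09, 0, 1, 0, 0, -0.13, 0, 1, 0, 0, -0.17, 0, 1, 0, 0, -0.183, 0, 1, 0, 0, -0.183, 0, 1]}}

```text
t: 9.0
tcp_pos: [0.4492, -0.2431, 0.2021]
tcp_rot: [0.995, -0.1, 0.001, 0.001]
force: [-0.0, -0.4, -4.6]
gripper_width: 0.326
finger_force: 35.0
```

```bash
python3 -c "
from h import *
go((.39,.272,.20),5.7)"
```

```text
shift [-0.1601 -0.4932  0.001 ] twist -17.13 yaw now -11.43 tcp [ 0.4492 -0.2431  0.2021] F [-0.  -0.4 -4.6] t 9.0 q [-0.61  0.33  1.62  0.    1.19  1.16] w 0.326 tilt [ 0.0028 -0.0019]
```

Request:
{"name": "servo_tool", "arguments": {"commands": [-0.024, -0.0615, 0, -2.1, 1, -0.047, -0.123, 0, -4.3, 1, -0.071, -0.185, 0, -6.4, 1, -0.095, -0.246, 0, -8.5, 1, -0.118, -0.308, 0, -10.7, 1, -0.142, -0.37, 0, -12.8, 1, -0.166, -0.431, 0, -15, 1, -0.189, -0.493, 0, -17.1, 1]}}

```text
t: 9.8
tcp_pos: [0.3803, 0.1534, 0.1991]
tcp_rot: [0.999, 0.05, -0.001, 0.0]
force: [1.4, -0.5, -4.6]
gripper_width: 0.326
finger_force: 35.0
```

```bash
python3 -c "
from h import *
go((.36,.27,.20),5.7)"
```

```text
shift [-0.0085 -0.118  -0.001 ] twist 0.04 yaw now 5.74 tcp [0.3803 0.1534 0.1991] F [ 1.4 -0.5 -4.6] t 9.8 q [0.24 0.19 1.84 0.   1.11 1.71] w 0.326 tilt [-0.0022 -0.0005]
```

Request:
{"name": "servo_tool", "arguments": {"commands": [-0.003, -0.04, 0, 0, 1, -0.005, -0.08, 0, 0, 1, -0.007, -0.11, 0, 0, 1, -0.008, -0.118, 0, 0, 1, -0.008, -0.118, 0, 0, 1, -0.008, -0.118, 0, 0, 1]}}

```text
t: 10.4
tcp_pos: [0.3619, 0.2675, 0.1995]
tcp_rot: [0.999, 0.049, -0.001, 0.001]
force: [0.3, -0.1, -4.4]
gripper_width: 0.325
finger_force: 35.0
```

```bash
python3 -c "
from h import *
save('wrist','w4');go((.36,.27,.20),5.7)
a=cv2.imread('pics/w4.png');cv2.imwrite('pics/w4b.png',cv2.resize(a,(800,600),interpolation=2))"
```

```text
shift [-0.0019 -0.0029 -0.0003] twist -0.07 yaw now 5.63 tcp [0.3621 0.2673 0.1997] F [-0.  -0.4 -4.9] t 10.45 q [ 0.5   0.25  1.75 -0.    1.14  1.98] w 0.325 tilt [-0.0011 -0.0009]
```

View pics/w4b.png

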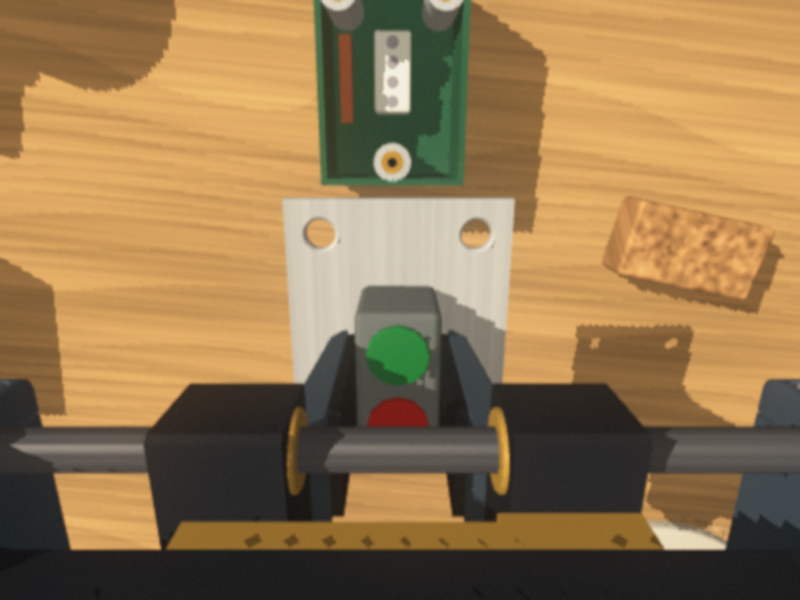

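The wrist view shows the plate held, with its holes 0 and 1 at (320,233) and (476,233). Box hole 2 is at (392,161) and the far box holes are cut off at the top edge. I'll move forward to see those.

Request:
{"name": "servo_tool", "arguments": {"commands": [0.02, 0, 0, 0, 1, 0.04, 0, 0, 0, 1, 0.04, 0, 0, 0, 1, 0.04, 0, 0, 0, 1, 0.04, 0, 0, 0, 1]}}

```text
t: 10.95
tcp_pos: [0.4016, 0.2716, 0.2002]
tcp_rot: [0.999, 0.049, -0.0, 0.0]
force: [-0.2, -0.6, -4.0]
gripper_width: 0.327
finger_force: 35.0
```

```bash
python3 -c "
from h import *
save('wrist','w5');go((.36,.27,.20),5.7)
a=cv2.imread('pics/w5.png');cv2.imwrite('pics/w5b.png',cv2.resize(a[0:200,150:350],(800,800)[:2],interpolation=2)[:600])"
```

```text
shift [-0.0416 -0.0023  0.0003] twist -0.06 yaw now 5.64 tcp [0.4016 0.2717 0.2003] F [-0.9 -0.6 -4.8] t 11.0 q [0.47 0.3  1.68 0.   1.17 1.94] w 0.328 tilt [-0.0006 -0.0003]
```

View pics/w5b.png

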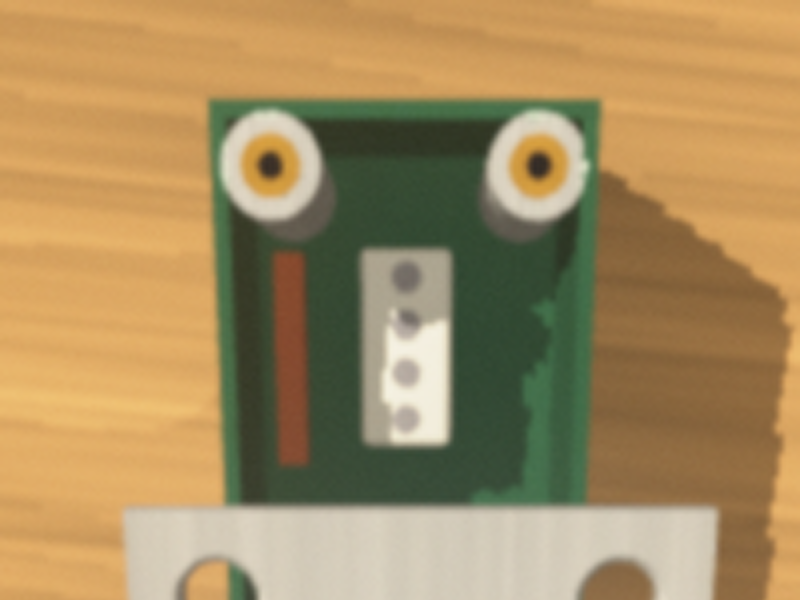

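Far box holes in the crop are at (270,165) and (539,165).

```bash
python3 -c "
from h import *
B=[pt('w5',150+(x+.5)/4-.5,(y+.5)/4-.5,.06) for x,y in[(270,165),(539,165)]]+[pt('w4',392.5*.64-.5,162*.64-.5,.06)]
b=fit(B);print('box',b)
z=.1997-.0173+.005
H=np.array([pt('w4',(x+.5)*.64-.5,(y+.5)*.64-.5,z) for x,y in[(320,233),(476,233)]])
d=H[0]-H[1];yaw=np.degrees(np.arctan2(-d[0],d[1]));print('plate hole dist',np.linalg.norm(d),'yaw',yaw)
t=np.radians(yaw);X=np.array([np.cos(t),np.sin(t)]);c=H.mean(0)[:2]-.048*X;print('plate c',c,'off from tcp',c-[.3621,.2673])
go((*b[0],.14),b[1])
"
```

```text
box (array([0.4808, 0.2832]), np.float64(5.59), array([0.0002, 0.0002, 0.0001]))
plate hole dist 0.061607446885914983 yaw 5.636992959514977
plate c [0.36282692 0.26808024] off from tcp [0.00072692 0.00078024]
shift [ 0.08   -0.0036  0.0602] twist 0.05 yaw now 5.64 tcp [0.4016 0.2717 0.2003] F [-0.9 -0.6 -4.8] t 11.0 q [0.47 0.3  1.68 0.   1.17 1.94] w 0.328 tilt [-0.0006 -0.0003]
```

Request:
{"name": "servo_tool", "arguments": {"commands": [0.03, -0.002, 0.01, 0, 1, 0.06, -0.0029, 0.04, 0, 1, 0.0793, -0.0029, 0.07, 0, 1, 0.0793, -0.0029, 0.09, 0, 1, 0.0793, -0.0029, 0.1, 0, 1, 0.0793, -0.0029, 0.1, 0, 1, 0.0793, -0.0029, 0.1, 0, 1]}}

```text
t: 11.7
tcp_pos: [0.4807, 0.2832, 0.1012]
tcp_rot: [0.999, 0.05, 0.0, -0.0]
force: [0.6, 0.0, -3.9]
gripper_width: 0.325
finger_force: 35.0
```

```bash
python3 -c "
from h import *
go((.4801,.2824,.0923),5.6)"
```

```text
shift [-0.0007  0.0008  0.0089] twist 0.09 yaw now 5.69 tcp [0.4807 0.2832 0.1012] F [ 0.6  0.  -3.9] t 11.7 q [0.43 0.52 1.63 0.   1.   1.9 ] w 0.325 tilt [0.0006 0.0003]
```

Request:
{"name": "servo_tool", "arguments": {"commands": [0, 0, 0.004, 0, 1, -0.0003, 0.0005, 0.0085, 0, 1, -0.0003, 0.0005, 0.0085, 0, 1, -0.0003, 0.0005, 0.0085, 0, 1, -0.0003, 0.0005, 0.0085, 0, 1, -0.0003, 0.0005, 0.0085, 0, 1, -0.0003, 0.0005, 0.0085, 0, 1]}}

```text
t: 12.4
tcp_pos: [0.4806, 0.2826, 0.092]
tcp_rot: [0.999, 0.049, 0.0, -0.0]
force: [-1.2, -0.1, -4.7]
gripper_width: 0.325
finger_force: 35.0
```

```bash
python3 -c "
from h import *
save('wrist','w6');go((.4801,.2824,.0923),5.6);save('side','s6')
a=cv2.imread('pics/w6.png')[80:230,170:330];b=cv2.imread('pics/s6.png')[220:310,210:300]
cv2.imwrite('pics/m6.png',np.hstack([cv2.resize(a,(480,450),interpolation=2),cv2.resize(b,(320,450)[:1]*2,interpolation=2)[:450] if 0 else cv2.copyMakeBorder(cv2.resize(b,(320,320),interpolation=2),0,130,0,0,0)]))"
```

```text
shift [-0.0005  0.0001 -0.0004] twist 0.06 yaw now 5.66 tcp [0.4806 0.2826 0.0919] F [-0.3  0.4 -4.2] t 12.45 q [0.42 0.53 1.63 0.   0.98 1.9 ] w 0.329 tilt [0.0001 0.    ]
```

View pics/m6.png

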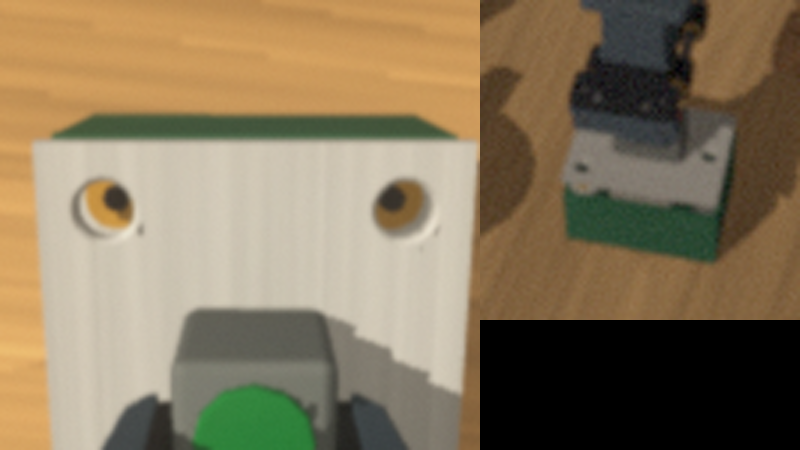

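The left crop shows the brass threads inside plate holes 0 and 1: holes at (103,208) and (403,208), threads at (116,197) and (391,199). I'll compute the residual.

```bash
python3 -c "
from h import *
k=lambda x,y,z:pt('w6',170+(x+.5)/3-.5,80+(y+.5)/3-.5,z)
a=[k(103,208,.0796),k(403,208,.0796)];b=[k(116,197,.06),k(391,199,.06)]
for p,q in zip(a,b):print(p.round(4),q.round(4),'need mm',((q-p)*1e3).round(2))
print(np.linalg.norm(a[0]-a[1]),np.linalg.norm(b[0]-b[1]))
# box via side: depth-based plate/rim heights
n=np.load('pics/s6.npz')
for x,y in[(590,175),(690,180),(720,140),(610,160)]: print(pt('s6',210+(x-480)*90/320,220+y*90/320).round(4))
go((.4801,.2824,.0923),5.6)"
```

```text
[0.5262 0.319  0.0796] [0.5253 0.3189 0.06  ] need mm [ -0.84  -0.05 -19.6 ]
[0.5323 0.2574 0.0796] [0.531  0.2571 0.06  ] need mm [ -1.26  -0.37 -19.6 ]
0.06182284211208223 0.06209361375622877
[0.515  0.3222 0.0778]
[0.4385 0.3036 0.0782]
[0.4267 0.2596 0.0802]
[0.5046 0.3042 0.0788]
shift [-0.0005  0.0001 -0.0004] twist 0.06 yaw now 5.66 tcp [0.4806 0.2825 0.0919] F [-1.2 -0.6 -3.7] t 12.5 q [0.42 0.53 1.63 0.   0.98 1.9 ] w 0.321 tilt [0.0001 0.0001]
```

Request:
{"name": "servo_tool", "arguments": {"commands": [-0.0009, 0.0001, -0.0005, 0.15, 1, -0.0009, 0.0001, -0.0005, 0.15, 1, -0.0009, 0.0001, -0.0005, 0.15, 1, -0.0009, 0.0001, -0.0005, 0.15, 1, -0.0009, 0.0001, -0.0005, 0.15, 1, -0.0009, 0.0001, -0.0005, 0.15, 1]}}

```text
t: 13.1
tcp_pos: [0.4797, 0.2824, 0.0924]
tcp_rot: [0.999, 0.048, 0.0, -0.0]
force: [-0.2, 0.3, -4.9]
gripper_width: 0.326
finger_force: 35.0
```

```bash
python3 -c "
from h import *
save('wrist','w7');go((.4798,.2824,.0923),5.5)
w=np.load('pics/w7.npz')['p'];a=w[140:160,190:350] 
cv2.imwrite('pics/w7b.png',cv2.resize(np.ascontiguousarray(w[120:180,170:330,::-1]),(800,300),interpolation=2))
print(sense()['dq'].round(4))"
```

```text
shift [ 0.0001 -0.      0.0001] twist 0.02 yaw now 5.52 tcp [0.4797 0.2823 0.0924] F [ 0.3 -1.2 -5. ] t 13.15 q [0.42 0.53 1.64 0.   0.98 1.9 ] w 0.323 tilt [-0. -0.]
[ 0.0013 -0.0017  0.001  -0.001   0.0004 -0.    ]
```

View pics/w7b.png

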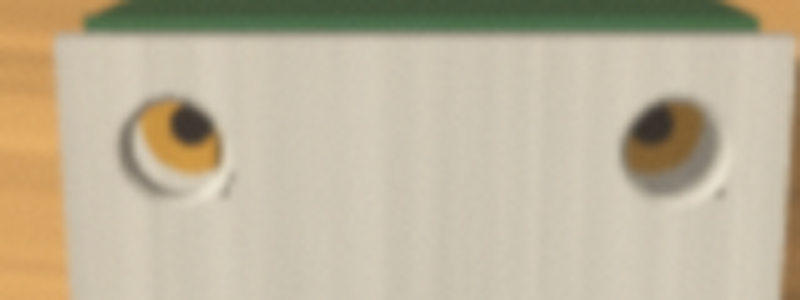

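Plate holes are now at (171,147) and (671,147), threads at (193,125) and (651,125). Last numeric check.

```bash
python3 -c "
from h import *
k=lambda x,y,z:pt('w7',170+(x+.5)/5-.5,120+(y+.5)/5-.5,z)
for p,q in zip([k(171,147,.0801),k(671,147,.0801)],[k(193,125,.06),k(651,125,.06)]):print('need mm',((q-p)*1e3).round(2))"
```

```text
need mm [-4.30e-01  1.00e-02 -2.01e+01]
need mm [ -0.4  -0.3 -20.1]
```

Residual is under 0.5 mm, the plate is level, about 15 mm above the rim, and still. Handing in.

```bash
python3 -c "
from rig import *
print(finish_job())"
```

```text
the job is handed in; nothing more can be done
None
```

I threw the isolator fully off, then brought the cover plate over the green switch box. It is held there level and still, about 15 mm above the rim; holes 0 and 1 measured within 0.5 mm of their threads, and hole 2, hidden by the gripper, follows from the plate's shape.

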